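# Put the lacquer dip rod back into its vial

## Task

Take the wooden-handled metal dip rod out of its slanted rest and push it down through the hole in the metal cap of the tall amber vial until its collar sits flat on the cap, then let go. The hole is off the cap's centre and may point any way, so find it by looking or by gentle feeling; the glass cracks if you press hard on it, and the other things on the bench must stay where they are.

Things in the scene. Friction and masses are not known exactly. Their poses are not given: they have to be found in the camera images.
- rod: dip rod, 50 g. Origin at its tip, z along it to the handle. From the tip: aluminium shaft 8 mm thick, round-ended, 65 mm long; black round collar 26 mm wide (65 to 69 mm); wooden handle to grip, 16 mm along the rod's x, 12 mm along its y (69 to 111 mm). Starts in the rest, leaning 20 degrees, collar on the tube
- rest: slanted rest fixed to the bench: steel base 100 x 60 x 10 mm with a steel tube 22 mm wide, 13 mm bore, 68 mm long, leaning 20 degrees from vertical to the rest's -x (roughly to the robot). Origin under the base's centre, z up; tube's lower end centred at (20, 0, 16) mm, upper end at (-3, 0, 80) mm. The rod comes out along the tube
- vial: amber glass vial 36 mm wide in a square steel foot 56 mm wide, fixed to the bench, with a bare-metal round cap 40 mm wide, 12 mm thick. Origin under the foot's centre, z up; the cap's flat top is 95 mm up. It bears at most 30 N. 12 to 20 mm below the cap's top sprung balls grip the shaft: the rod must be pushed with 2 to 6 N; there is room for all 65 mm of the shaft
- vial_top (a point): centre of the flat top of the vial's cap. The cap has one upright round hole, 11.6 mm wide, its axis 6 mm from this centre in a direction that differs every time and is NOT given by any measured pose (the cap is turned on the vial): see it from above or find it by touch
- tin: bystander, loose: closed steel can 56 mm wide, 75 mm high; origin under its centre
- jar: bystander, loose: amber jar with a black lid without hole, 48 mm wide, 70 mm high; origin under its centre
- bearing: bystander, loose: steel ring 52 mm wide, 15 mm high, lying flat; origin under its centre
- bobbin: bystander, loose: copper bobbin 44 mm wide, 38 mm high; origin under its centre
- wrench: bystander, loose: steel wrench lying flat along its own x; origin at its middle, underside
- screwdriver: bystander, loose: screwdriver lying along its own x; origin at its middle, underside
- brushblock: bystander, loose: black carbon brush block 25 x 18 x 16 mm; origin under its centre
Things that resemble listed ones, but are neither listed nor needed, are in the scene too. What is shaped like the vial but purple or red is not meant. What is shaped like the rod but purple is not meant.

How it is judged:
By the outcome, as a careful person would: the job done as asked, in the order asked, and still so for the second after the job is handed in, with the robot touching nothing.
It also fails if it takes over 58 s, if anything falls off the work surface, if the arm or the gripper's body presses on something with over 40 N, if the wrist force passes 120 N, or if a joint passes its speed limit or range.

## Robot

A 6-joint arm with a two-finger parallel gripper is mounted at the origin on the work surface. World frame = base frame: x ahead of the robot, y to its left, z up, the work surface at z = 0. Lengths are in mm, angles in rad, forces in N, time in s.
With the tool pointing down it reaches from about 325 to 775 mm from the base axis. Payload 5.5 kg.
Tool frame: the origin (TCP) lies midway between the tips of the shut fingers; the grasp point (between the pads) lies 19 mm behind it; z points along the fingers, y is the line along which they close (so a half turn about z gives the same grasp; the last joint's range is limited). The gripper opens to 85 mm and grips with 20 to 120 N. Pads are 22 mm wide; open, the fingers measure 114 mm over their backs; the gripper's body (76 mm by 85 mm) begins 54 mm behind the grasp point. The pads swing forward as they close: fully open they stand 13 mm farther back than shut.
Start: joints at [1.208, 0.091, 1.231, -0, 1.82, -0.057], TCP at [180.638, 572.177, 231.275] pointing down, gripper open.
Joint ranges: [-2.87, 2.87], [-0.86, 2.18], [0.17, 2.46], [-1.51, 4.65], [0.06, 2.69], [-2.65, 2.65]. Speed limits (rad/s): [2.57, 2.57, 3.01, 3.14, 3.14, 3.14].

## Interface

Orientations are given as a unit quaternion [w, x, y, z].
In Python, from bench import r gives the robot as it stands.
- The arm moves only by the shell command python3 -m pendant 'ROWS' [FORCE]. ROWS is JSON, a list of rows, each a list of 3 entries, a list of its own where there are three numbers: the shift along the world's x, y, z in units of 40 mm (1.0 is 40 mm), then the turn, a rotation vector about the world's x, y, z in units of 8 degrees (1.0 is 8 degrees), then the finger opening in mm, from 0 to 85.4. In form: [[[x, y, z], [wx, wy, wz], gripper], ...]. A call has 1 to 10 rows; each row is the pose to reach, as a shift and turn from the pose commanded when the call began; what a row does not reach only later rows make up. A row lasts 1/10 s, in which the tool goes at most 50 mm and 8.59 degrees, less where a joint would pass 70% of its speed; a pose out of reach is approached as far as the arm can. A call with a gripper value outside its range is refused whole. The fingers move at their own pace and stop on an object; FORCE is the grip in N (left out, the last holds). Time passes only in rows, so rows that repeat a pose let the fingers close. It gives the time, the measured TCP pose, the force, the opening and the grip force at its end, in the units of the state.
- r.get_state(): the state, without advancing time (a new reading comes with each control period).
- r.grab_frame(name): name is "scene" or "side" or "wrist"; returns a dict with "color" (400x640x3 uint8, blue, green, red), "fx", "fy", "cx", "cy" (pixels), "R" (3x3) and "t" (3): a world point X has camera coordinates R X + t. Camera axes: x right, y down, z forward; pixel columns grow to the right and rows downward; lengths in mm; the calibration is good to about 2 mm. The wrist camera is an equidistant fisheye: a pixel r from the principal point sees the ray r / f radians off the axis. A picture is of the moment at which its call begins. There is no depth.
- r.close_job(): hands the job in; it is judged then, once.
The state is a dict: "t": time; "qpos": joint angles; "qd": joint speeds; "tau": joint torques, N m; "position": TCP position; "ee_rot": TCP orientation; "force": force on the tool from outside, world axes, zero at the start; "wrist_torque": the same for the moment, N m; "gripper_width": finger opening in mm; "finger_force": force on a finger pad.
Only numpy, scipy, OpenCV 4.12 (cv2) and the standard library are available. Lean on these libraries where they do the work, as an engineer would, in place of code of your own. Each camera call takes 0.05 s, during which the arm holds its last target. There are 200 camera calls.

## Working session

There is one attempt and no reset: what is moved stays moved. The work goes in short steps, Python scripts to look and compute and a shell command to move; the robot and the scene stay as the last step left them, time stands still between calls to the robot, and variables do not carry over. Pictures are saved under pics/ and viewed, at most 10 in all, crops included, and the job is handed in when it is done.

```bash
ls; mkdir -p pics; cat > h.py <<'E'
import numpy as np, cv2
from bench import r
def grab(n):
    f=r.grab_frame(n); f['R']=np.array(f['R']); f['t']=np.array(f['t']); f['color']=np.array(f['color']); return f
def ray(f,u,v,fish=False):
    x=(u-f['cx'])/f['fx']; y=(v-f['cy'])/f['fy']
    if fish:
        th=np.hypot(x,y); s=np.sin(th)/max(th,1e-9); d=np.array([x*s,y*s,np.cos(th)])
    else: d=np.array([x,y,1.])
    d=f['R'].T@d; return -f['R'].T@f['t'], d/np.linalg.norm(d)
def onz(f,u,v,z,fish=False):
    o,d=ray(f,u,v,fish); return o+d*(z-o[2])/d[2]
def proj(f,X,fish=False):
    c=f['R']@np.array(X,float)+f['t']
    if fish:
        rr=np.hypot(c[0],c[1]); th=np.arctan2(rr,c[2]); return np.array([f['cx']+f['fx']*th*c[0]/rr,f['cy']+f['fy']*th*c[1]/rr])
    return np.array([f['cx']+f['fx']*c[0]/c[2],f['cy']+f['fy']*c[1]/c[2]])
def tri(*rs):
    A=np.zeros((3,3));b=np.zeros(3)
    for o,d in rs:
        P=np.eye(3)-np.outer(d,d);A+=P;b+=P@o
    X=np.linalg.solve(A,b); return X,[np.linalg.norm((np.eye(3)-np.outer(d,d))@(X-o)) for o,d in rs]
E
python3 - <<'E'
from h import *
import pickle
fs={}
for n in ("scene","side","wrist"):
    f=grab(n); fs[n]=f; print(n,f['fx'],f['cx'],f['cy'],(-f['R'].T@f['t']).round(),f['R'][2].round(2))
pickle.dump(fs,open('f0.pkl','wb'))
cv2.imwrite('pics/a.png',fs['scene']['color'])
cv2.imwrite('pics/b.png',fs['side']['color'])
cv2.imwrite('pics/c.png',fs['wrist']['color'])
print(r.get_state())
E
```

```text
pics
scene 386.004513646532 320.6594034621235 197.37096473186253 [ 928. -237.  804.] [-0.43  0.26 -0.86]
side 424.0230037571354 323.078405833526 197.92397630311535 [ 425. -851.  961.] [ 0.1   0.69 -0.72]
wrist 309.70691628693146 319.973879497179 205.9009722476074 [108. 596. 372.] [ 0.28 -0.09 -0.95]
{'t': 0.15, 'qpos': array([ 1.20830340e+00,  9.17158407e-02,  1.23165484e+00,  9.05867800e-06,
        1.81980704e+00, -5.66774241e-02]), 'qd': array([-0.00141646, -0.0028245 , -0.00372927, -0.00067003,  0.00163836,
       -0.00166743]), 'tau': array([ 1.32908412e-03, -4.59372032e+01, -4.18528140e+01, -5.89143087e-05,
        9.57691896e-03, -5.29196893e-05]), 'position': array([180.5479364 , 571.95310086, 230.36696567]), 'ee_rot': array([-1.69184508e-04,  1.52311450e-01,  9.88332229e-01, -7.74278023e-04]), 'force': array([-0.91605357, -0.36014075, -0.74927918]), 'wrist_torque': array([ 0.00559898, -0.01056701,  0.0084659 ]), 'finger_force': 0.0, 'gripper_width': 85.50005191774761}
```

View pics/a.png

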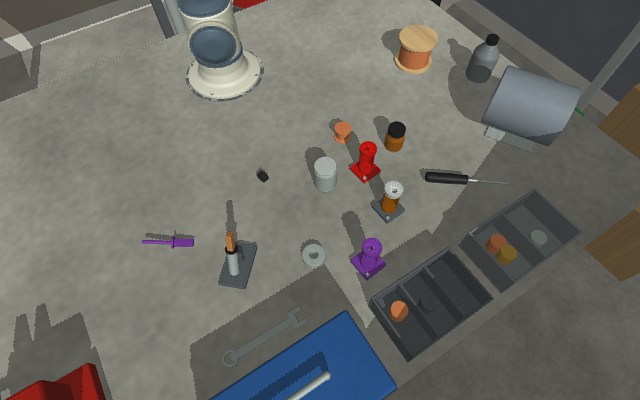

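View pics/b.png

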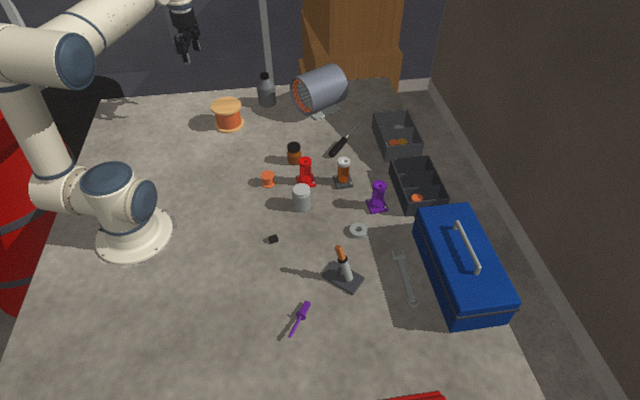

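Candidates. In the vial shape: scene (392,195), amber with a bare-metal cap; (367,160), red; (370,255), purple. The amber one with the metal cap fits. In the rod shape: (231,245), wooden handle in the slanted rest; (170,241), purple and lying down. The wooden one fits. I'll confirm both in one enlarged crop.

```bash
python3 - <<'E'
from h import *
import pickle
fs=pickle.load(open('f0.pkl','rb'))
def c(n,u,v,w=66,h=50,k=6): return cv2.resize(fs[n]['color'][v-h//2:v+h//2,u-w//2:u+w//2],None,fx=k,fy=k,interpolation=cv2.INTER_NEAREST)
a=np.hstack([c('scene',236,250),c('scene',390,200)]); b=np.hstack([c('side',343,268),c('side',343,172)])
cv2.imwrite('pics/d.png',np.vstack([a,b])); print(a.shape)
E
```

```text
(300, 792, 3)
```

View pics/d.png

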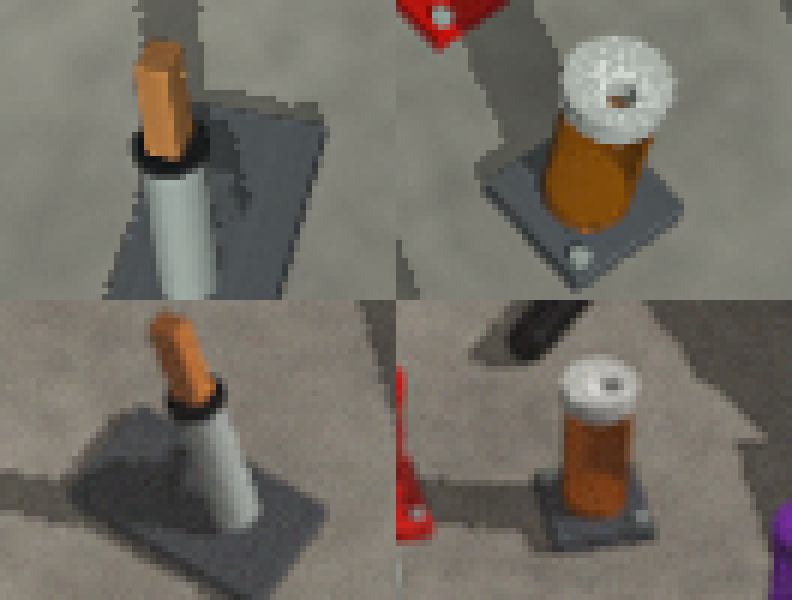

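The crop confirms it. The rod, with its wooden handle and black collar, is in the tube at scene (231,245) and side (340,254). The amber vial with the metal cap is at scene (394,189) and side (344,161), with its hole visible.

```bash
python3 - <<'E'
from h import *
import pickle
fs=pickle.load(open('f0.pkl','rb')); s,d=fs['scene'],fs['side']
def T(n,a,b):
    X,e=tri(ray(s,*a),ray(d,*b)); print(n,X.round(1),np.round(e,1)); return X
h=T('handle top',(229.5,233.3),(338,246.8)); c=T('collar',(231.6,249.5),(342.8,259.7))
T('tube foot',(234,274.5),(350,279.5)) 
a=(h-c)/np.linalg.norm(h-c); print(a, np.linalg.norm(h-c), np.degrees(np.arccos(a[2])), np.degrees(np.arctan2(a[1],a[0])))
T('cap',(394.2,189.2),(343.8,160.8))
print('hole',onz(s,203+0+(622-396)/6+154,175+15.8,95),onz(d,310+36,147+14,95))
# rest base corners: dark slate, plane z=10
for n,f,box in(('scene',s,(205,215,270,295)),('side',d,(312,255,370,300))):
    x0,y0,x1,y1=box
    hsv=cv2.cvtColor(f['color'],cv2.COLOR_BGR2HSV)[y0:y1,x0:x1]
    m=((hsv[...,0]>95)&(hsv[...,0]<125)&(hsv[...,1]>25)&(hsv[...,2]<110)).astype(np.uint8)*255
    m=cv2.morphologyEx(m,cv2.MORPH_OPEN,np.ones((3,3)))
    cs,_=cv2.findContours(m,0,2); k=max(cs,key=cv2.contourArea); k=cv2.convexHull(k)+np.array([x0,y0])
    P=np.array([onz(f,*p[0],10)[:2] for p in k],np.float32); R=cv2.minAreaRect(P); print(n,R, cv2.boxPoints(R).round().tolist())
E
```

```text
handle top [ 556.9 -221.9  119.4] [0.3 0.3]
collar [ 568.8 -232.8   77.2] [0.1 0.1]
tube foot [ 588.5 -252.1    9.2] [2.2 2.2]
[-0.26280832  0.24244696  0.93389039] 45.17793893260977 20.950387340759026 137.30772289341812
cap [638.1 127.4  88.2] [0.8 0.8]
hole [645.23288264 121.56944813  95.        ] [642.6140781  118.90723753  95.        ]Traceback (most recent call last):
  File "<stdin>", line 17, in <module>
ValueError: max() iterable argument is empty
```

View pics/c.png

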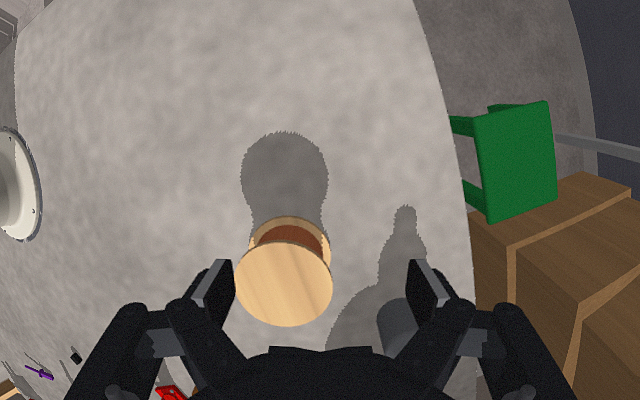

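The wrist view shows only the large spool, and nothing needed. I'll now move over to the rest.

```bash
python3 -m pendant '[[[4.25,-9.5,1],[0,0,-3.25],85],[[4.25,-9.5,1],[0,0,-3.25],85],[[4.25,-9.5,1],[0,0,-3.25],85],[[4.25,-9.5,1],[0,0,-3.25],85],[[4.25,-9.5,1],[0,0,-3.25],85],[[4.25,-9.5,1],[0,0,-3.25],85],[[4.25,-9.5,1],[0,0,-3.25],85],[[4.25,-9.5,1],[0,0,-3.25],85],[[4.25,-9.5,1],[0,0,-3.25],85]]' 30
python3 -m pendant '[[[4.25,-9.5,0],[-1.7,-1.83,0],50],[[4.25,-9.5,0],[-1.7,-1.83,0],50],[[4.25,-9.5,0],[-1.7,-1.83,0],50],[[4.25,-9.5,0],[-1.7,-1.83,0],50],[[4.25,-9.5,0],[-1.7,-1.83,0],50],[[4.25,-9.5,0],[-1.7,-1.83,0],50],[[4.25,-9.5,0],[-1.7,-1.83,0],50],[[4.25,-9.5,0],[-1.7,-1.83,0],50],[[4.25,-9.5,0],[-1.7,-1.83,0],50],[[4.25,-9.5,0],[-1.7,-1.83,0],50]]'
python3 - <<'E'
from h import *
import pickle
f=grab('wrist'); pickle.dump(f,open('w1.pkl','wb')); cv2.imwrite('pics/e.png',f['color'])
E
```

```text
t: 1.05
position: [351.7, 188.9, 271.8]
ee_rot: [0.001, 0.373, 0.928, -0.0]
force: [-0.2, 0.7, 0.7]
gripper_width: 84.8
finger_force: 0.0
t: 2.05
position: [520.4, -189.8, 269.8]
ee_rot: [0.16, 0.367, 0.914, -0.063]
force: [-0.6, 1.4, 0.5]
gripper_width: 50.0
finger_force: 0.0
```

View pics/e.png

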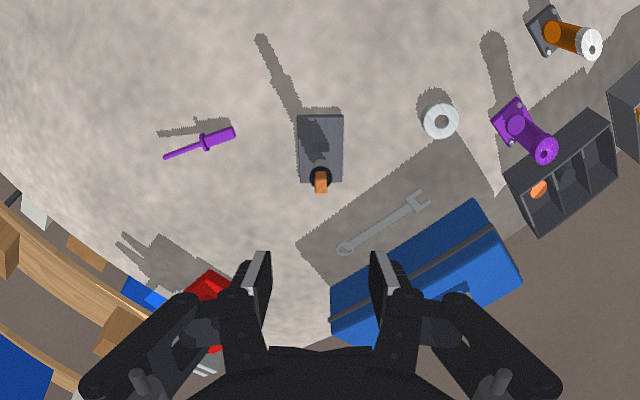

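The picture shows the rest's base at about (298–343, 115–183), nearly square to the image. The handle end is at (320,182) and the collar at (320,176). Measuring these by mask.

```bash
python3 - <<'E'
from h import *
import pickle
f=pickle.load(open('w1.pkl','rb')); fs=pickle.load(open('f0.pkl','rb'))
im=f['color']; hsv=cv2.cvtColor(im,cv2.COLOR_BGR2HSV).astype(int)
print(hsv[120,330],hsv[150,312],hsv[185,320],hsv[174,312],im[120,330],hsv[140,290],im[140,290])
wood=((hsv[...,0]<20)&(hsv[...,1]>120)); wood[:160]=0;wood[200:]=0;wood[:,:300]=0;wood[:,340:]=0
ys,xs=np.nonzero(wood); print('wood',xs.min(),xs.max(),ys.min(),ys.max(),cv2.minAreaRect(np.c_[xs,ys].astype(np.float32)))
cv2.imwrite('pics/g.png',cv2.resize(im[100:205,265:375],None,fx=5,fy=5,interpolation=cv2.INTER_NEAREST))
s,d=fs['scene'],fs['side']
print('top 3view',tri(ray(s,229.5,233.3),ray(d,338,246.8),ray(f,320.5,188,True)))
E
```

```text
[117  21 119] [110  10  73] [ 13 164 198] [80 26 30] [119 110 109] [  9  28 180] [160 166 180]
wood 314 326 171 193 ((320.0, 182.0), (22.0, 12.0), 90.0)
top 3view (array([ 557.53699421, -222.98786322,  121.65861841]), [np.float64(1.3037564000124429), np.float64(0.9961518310660533), np.float64(1.0775058441068581)])
```

View pics/g.png

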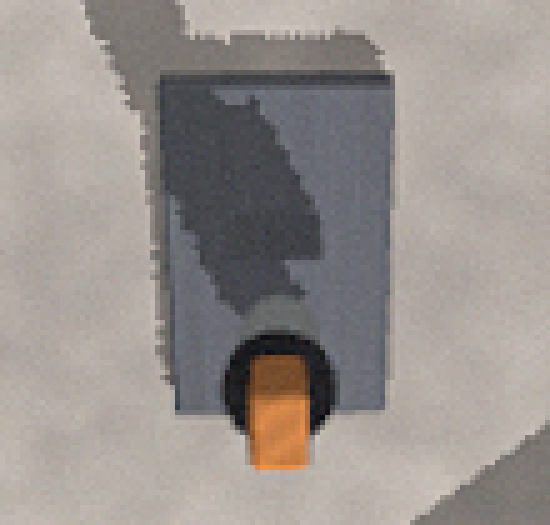

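```bash
python3 - <<'E'
from h import *
import pickle
f=pickle.load(open('w1.pkl','rb')); fs=pickle.load(open('f0.pkl','rb'))
s,d=fs['scene'],fs['side']
P=np.array([onz(f,u,v,10,True) for u,v in((297.4,117),(343.4,117),(342,182),(300.2,182))]); print(P.round(1), [np.linalg.norm(P[i]-P[i-1]).round(1) for i in range(4)])
x=(P[0]+P[1]-P[2]-P[3]); az=np.degrees(np.arctan2(x[1],x[0])); y=(P[0]+P[3]-P[1]-P[2]); print('rest x az',az,'y az',np.degrees(np.arctan2(y[1],y[0])))
C=P.mean(0); print('rest',C); a=np.radians(az); ux=np.array([np.cos(a),np.sin(a),0])
print('expected collar top',C[:2]+ux[:2]*(-3-4*np.sin(.349)),80+4*.94,' handle top',C[:2]+ux[:2]*(-3-46*np.sin(.349)),80+46*.94)
h,e=tri(ray(s,229.5,233),ray(d,338,246.6),ray(f,321,186,True)); print('h',h,e)
c,e=tri(ray(s,231.4,249.2),ray(d,342.7,259.3),ray(f,321,176.6,True)); print('c',c,e)
print('wrist only at z',onz(f,321,186,123,True),onz(f,321,176.6,83.8,True))
E=np.array(r.get_state()['ee_rot']);from scipy.spatial.transform import Rotation as Rt
R=Rt.from_quat(E[[1,2,3,0]]).as_matrix(); print(R.round(3), r.get_state()['position'])
E
```

```text
[[ 514.7 -222.    10. ]
 [ 554.6 -180.3   10. ]
 [ 626.3 -246.4   10. ]
 [ 585.5 -289.    10. ]] [np.float64(97.5), np.float64(57.7), np.float64(97.5), np.float64(59.0)]
rest x az 136.9458155526219 y az -133.72681936880468
rest [ 570.30094875 -234.39249581   10.        ]
expected collar top [ 573.4925611  -237.37437042] 83.76  handle top [ 583.98717583 -247.17932847] 123.24
h [ 557.0320034  -222.05091321  120.87393602] [np.float64(0.6683584327689417), np.float64(0.49420378665733306), np.float64(0.34935732801987435)]
c [ 568.51997719 -232.72895881   78.58531654] [np.float64(0.3087300078156375), np.float64(0.2664281615574141), np.float64(0.09920122160550741)]
wrist only at z [ 556.26391179 -221.41759862  123.        ] [ 566.0642307  -230.47242813   83.8       ]
[[-0.68   0.689  0.248]
 [ 0.649  0.724 -0.232]
 [-0.34   0.003 -0.941]] [ 520.30505998 -188.24778351  270.36524629]
```

```bash
python3 -m pendant '[[[0.75,-0.71,-3.15],[0,0,0],50],[[0.75,-0.71,-3.15],[0,0,0],50],[[0.75,-0.71,-3.15],[0,0,0],50],[[0.75,-0.71,-3.15],[0,0,0],50],[[0.75,-0.71,-3.15],[0,0,0],50]]'
python3 - <<'E'
from h import *
from scipy.spatial.transform import Rotation as Rt
f=grab('wrist'); st=r.get_state(); im=f['color']; cv2.imwrite('pics/k.png',im)
hsv=cv2.cvtColor(im,cv2.COLOR_BGR2HSV).astype(int)
m=((hsv[...,0]<20)&(hsv[...,1]>110)).astype(np.uint8)
n,l,s,c=cv2.connectedComponentsWithStats(m)
for i in range(1,n):
    if s[i,4]>100: print(s[i],c[i].round(1))
E=np.array(st['ee_rot']); R=Rt.from_quat(E[[1,2,3,0]]).as_matrix(); p=np.array(st['position']); print(p,R[:,2])
for k in(0,24,40,65): print(k,proj(f,p+R[:,2]*k,True).round(1))
print('expected top',proj(f,(556.8,-221.8,122.5),True), 'collar',proj(f,(567.1,-231.4,83.8),True))
E
```

```text
t: 2.6
position: [550.7, -214.7, 146.2]
ee_rot: [0.162, 0.364, 0.915, -0.062]
force: [0.3, -0.5, 1.3]
gripper_width: 50.1
finger_force: 0.0
[612   0  28  43 961] [627.4  20. ]
[307 212  20  46 836] [316.3 234.4]
[582 213  19  18 113] [591.3 222.9]
[  77  323   48   51 1062] [ 98.4 347. ]
[173 345  51  55 950] [200.4 374.1]
[ 551.43542309 -215.19942162  148.25834369] [ 0.25380127 -0.23320252 -0.93872334]
0 [319.3 269.7]
24 [319.5 250. ]
40 [319.5 239.2]
65 [319.6 225.3]
expected top [317.37830801 246.29774671] collar [317.76650911 222.31432257]
```

```bash
python3 -m pendant '[[[-0.033,-0.034,0],[0,0,0],50],[[0.15,-0.21,-0.7],[0,0,0],50],[[0.34,-0.385,-1.41],[0,0,0],50],[[0.34,-0.385,-1.41],[0,0,0],50],[[0.34,-0.385,-1.41],[0,0,0],50]]'
python3 - <<'E'
from h import *
f=grab('wrist'); im=f['color']; cv2.imwrite('pics/l.png',im[100:400,120:520])
E
```

```text
t: 3.15
position: [564.5, -231.6, 90.6]
ee_rot: [0.162, 0.365, 0.915, -0.063]
force: [0.5, -0.2, 0.1]
gripper_width: 50.0
finger_force: 0.0
```

View pics/l.png

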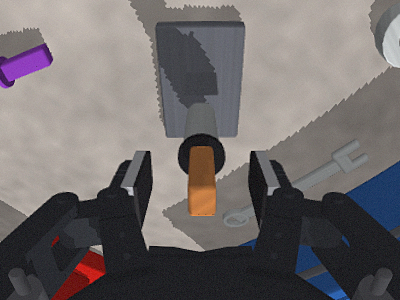

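The handle at crop column 201 sits centred between the pads (150 and 255). Closing.

```bash
python3 -m pendant '[[[0,0,0],[0,0,0],0],[[0,0,0],[0,0,0],0],[[0,0,0],[0,0,0],0],[[0,0,0],[0,0,0],0],[[0,0,0],[0,0,0],0],[[0,0,0],[0,0,0],0]]' 70
```

```text
t: 3.8
position: [564.8, -231.7, 90.7]
ee_rot: [0.163, 0.365, 0.914, -0.063]
force: [-2.7, 2.4, 5.6]
gripper_width: 11.2
finger_force: 68.2
```

```bash
python3 -m pendant '[[[-0.08,0.075,0.3],[0,0,0],0],[[-0.16,0.15,0.6],[0,0,0],0],[[-0.266,0.247,1],[0,0,0],0],[[-0.4,0.37,1.5],[0,0,0],0],[[-0.53,0.495,2],[0,0,0],0],[[-0.53,0.495,2.5],[0,0,0],0]]'
```

```text
t: 4.4
position: [542.5, -211.1, 190.9]
ee_rot: [0.162, 0.365, 0.915, -0.062]
force: [-0.1, -0.3, -0.6]
gripper_width: 10.4
finger_force: 68.1
```

```bash
python3 -m pendant '[[[0.3,0.8,0.95],[0,0,0],0],[[2.5,6.85,0.95],[1.7,1.83,0],0],[[2.5,6.85,0.95],[1.7,1.83,0],0],[[2.5,6.85,0.95],[1.7,1.83,0],0],[[2.5,6.85,0.95],[1.7,1.83,0],0],[[2.5,6.85,0.95],[1.7,1.83,0],0],[[2.5,6.85,0.95],[1.7,1.83,0],0],[[2.5,6.85,0.95],[1.7,1.83,0],0],[[2.5,6.85,0.95],[1.7,1.83,0],0],[[2.5,6.85,0.95],[1.7,1.83,0],0]]'
python3 - <<'E'
from h import *
import pickle
f=grab('wrist'); pickle.dump(f,open('w2.pkl','wb')); im=f['color']; cv2.imwrite('pics/m.png',im); print(proj(f,(641,126,93),True))
E
```

```text
t: 5.4
position: [642.7, 60.5, 227.6]
ee_rot: [0.0, 0.372, 0.928, -0.0]
force: [0.3, -0.2, -0.1]
gripper_width: 10.6
finger_force: 68.5
[370.7101744  146.56194804]
```

View pics/m.png

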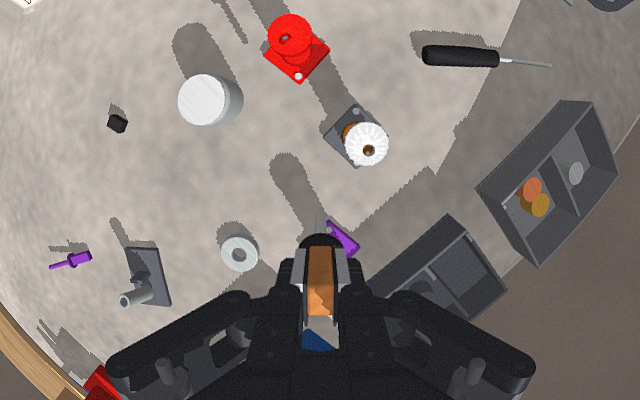

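The cap is at about (367,144) and its hole at (369,151). The rod is held, with only its tip showing above the collar at (318,213). I'll take a second view from another place to triangulate.

```bash
cat > m.py <<'E'
from h import *
def meas(f,g):
    im=f['color']; u,v=map(int,g); k=10; w=34
    c=cv2.resize(im[v-w:v+w,u-w:u+w],None,fx=k,fy=k,interpolation=cv2.INTER_CUBIC)
    g=cv2.GaussianBlur(cv2.cvtColor(c,cv2.COLOR_BGR2GRAY),(0,0),6)
    hsv=cv2.cvtColor(c,cv2.COLOR_BGR2HSV)
    m=((g>185)).astype(np.uint8)*255
    m=cv2.morphologyEx(m,cv2.MORPH_CLOSE,np.ones((15,15)))
    cs,h=cv2.findContours(m,cv2.RETR_CCOMP,cv2.CHAIN_APPROX_NONE)
    i=max(range(len(cs)),key=lambda i:cv2.contourArea(cs[i]) if h[0][i][3]<0 else 0)
    j=max((j for j in range(len(cs)) if h[0][j][3]==i),key=lambda j:cv2.contourArea(cs[j]),default=None)
    t=lambda e:((e[0][0]+.5)/k-.5+u-w,(e[0][1]+.5)/k-.5+v-w,e[1][0]/k,e[1][1]/k)
    return t(cv2.fitEllipse(cv2.convexHull(cs[i]))),(t(cv2.fitEllipse(cs[j])) if j is not None else None)
E
python3 -m pendant '[[[-0.5,0.5,0],[0,0,0],0],[[-1.5,0.6,0],[0,0,0],0],[[-1.5,0.6,0],[0,0,0],0],[[-1.5,0.6,0],[0,0,0],0]]'
python3 - <<'E'
from m import *
import pickle
f=pickle.load(open('w2.pkl','rb')); g=grab('wrist'); pickle.dump(g,open('w3.pkl','wb'))
a=meas(f,(368,145)); q=proj(g,(641,126,93),True); b=meas(g,q); print(a,q,b)
for i in(0,1):
    X,e=tri(ray(f,*a[i][:2],True),ray(g,*b[i][:2],True)); print(X.round(1),np.round(e,2), onz(f,*a[i][:2],95,True).round(1),onz(g,*b[i][:2],95,True).round(1))
def crop(f,u,v,w=25): return cv2.resize(f['color'][v-w:v+w,u-w:u+w],None,fx=8,fy=8,interpolation=cv2.INTER_CUBIC)
cv2.imwrite('pics/n.png',np.hstack([crop(f,368,145),crop(g,int(q[0]),int(q[1]))]))
E
```

```text
t: 5.85
position: [582.5, 85.2, 227.7]
ee_rot: [0.001, 0.371, 0.929, 0.0]
force: [0.3, 0.5, -1.1]
gripper_width: 11.1
finger_force: 68.6
((366.4838470458984, 143.99572143554687, 44.12702941894531, 45.12828369140625), (368.28833923339846, 149.9909240722656, 12.298974609375, 12.757194519042969)) [392.24637075 210.42065567] ((388.6317596435547, 207.9994384765625, 38.965390014648435, 42.285064697265625), (389.8306640625, 213.6287841796875, 11.081077575683594, 11.955165100097656))
[636.8 124.8  92.5] [0.11 0.11] [636.3 124.6  95. ] [635.9 125.1  95. ]
[641.8 122.2  93.2] [0.03 0.03] [641.4 122.2  95. ] [641.  122.3  95. ]
```

View pics/n.png

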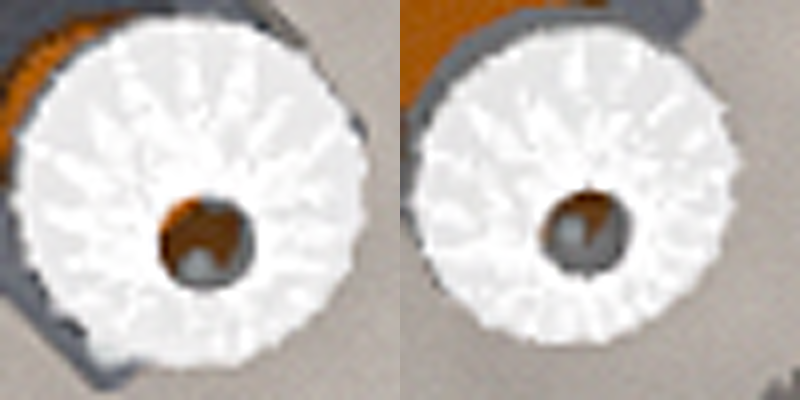

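Both views show the cap and hole cleanly, and the fits agree on the hole at (641.3, 122.2), cap top z about 93–95. Next I'll find the rod tip in the hand: pixels unchanged between the two wrist pictures belong to the tool.

```bash
python3 - <<'E'
from m import *
import pickle
from scipy.spatial.transform import Rotation as Rt
f=pickle.load(open('w2.pkl','rb')); g=pickle.load(open('w3.pkl','rb'))
a,b=[cv2.GaussianBlur(x['color'],(3,3),0).astype(int) for x in(f,g)]
D=np.abs(a-b).sum(2)
G=cv2.cvtColor(g['color'],cv2.COLOR_BGR2GRAY)
for v in range(200,244): print(v,''.join('#' if D[v,u]<24 else '.' for u in range(298,342)), *(G[v,306:332:2]))
p=np.array([582.5,85.2,227.7])
for k in(60,66,70,72,75,79): print(k,proj(g,p-[0,0,k],True).round(1))
E
```

```text
200 .........................######..........#.# 173 167 169 165 167 163 163 168 168 173 177 168 166
201 ..#...##..............##########...........# 148 147 152 168 169 163 168 168 172 175 175 174 171
202 .######.#####..........##########........... 103 107 124 174 166 169 168 170 177 172 173 169 168
203 #...........##..........#########........... 110 107 109 165 173 170 168 173 175 170 174 174 169
204 ....#.........#.........#########........... 109 111 114 109 174 173 173 170 177 175 173 166 172
205 ...........##.##........#########........... 108 112 115 109 128 136 170 173 173 170 172 173 173
206 ...........########......########........... 113 113 115 122 111 116 168 167 171 175 169 171 170
207 ......#....#####..#.......########.......... 117 117 117 117 110 111 173 168 174 174 172 173 170
208 .....#############.#.......#######.......... 112 114 112 116 112 109 170 169 172 173 172 171 168
209 ......##############.......######........... 123 118 119 115 115 112 173 172 171 168 171 174 169
210 ......##############.......#######.......... 117 118 113 116 115 116 114 172 169 170 1
[... 2608 characters left out ...]
#########################......... 61 11 16 14 22 29 24 18 21 31 29 26 25
238 .....#.##############################....... 8 9 26 27 27 17 23 13 24 27 23 22 27
239 .....#################################...... 18 22 31 14 16 33 29 33 23 22 32 28 29
240 .....##################################..... 18 30 16 29 27 25 20 36 27 37 24 22 24
241 .....###################################.... 30 20 28 21 24 28 28 28 28 29 30 24 18
242 ....####################################.... 25 24 26 26 36 28 23 22 25 18 16 28 22
243 ...####################################..... 19 28 22 25 32 32 17 8 16 14 31 39 17
60 [319.1 224.6]
66 [319.2 221.6]
70 [319.2 219.7]
72 [319.2 218.8]
75 [319.2 217.4]
79 [319.2 215.7]
```

```bash
python3 - <<'E'
from m import *
import pickle
g=pickle.load(open('w3.pkl','rb')); p=np.array([582.5,85.2,227.7])
for k in(70,71,72): print(k,(onz(g,320.3,217.6,p[2]-k,True)-p).round(2))
print(g['R'].round(3))
E
python3 -m pendant '[[[1,0.45,-0.5],[0,0,0],0],[[1,0.45,-1],[0,0,0],0],[[1,0.45,-1],[0,0,0],0],[[1,0.45,-1],[0,0,0],0]]'
python3 - <<'E'
from m import *
import pickle
g=grab('wrist'); pickle.dump(g,open('w4.pkl','wb')); q=proj(g,(636.5,124.8,93),True); b=meas(g,q); print(q,b)
print([onz(g,*b[i][:2],95,True).round(1) for i in(0,1)],[onz(g,*b[i][:2],93,True).round(1) for i in(0,1)])
p=np.mean([r.get_state()['position']],0); print(p)
f=pickle.load(open('w3.pkl','rb'))
for n in('w2.pkl','w3.pkl'):
    f=pickle.load(open(n,'rb')); X=[tri(ray(f,*meas(f,proj(f,(637,125,93),True))[i][:2],True),ray(g,*b[i][:2],True)) for i in(0,1)]; print([(x[0].round(1),np.round(x[1],2)) for x in X])
E
```

```text
70 [ -0.62   1.72 -70.  ]
71 [ -0.36   1.48 -71.  ]
72 [ -0.1    1.24 -72.  ]
[[ 0.689  0.724  0.001]
 [ 0.691 -0.658  0.299]
 [ 0.217 -0.205 -0.954]]
t: 6.3
position: [623.5, 103.5, 187.2]
ee_rot: [-0.0, 0.371, 0.929, -0.0]
force: [-0.7, -0.3, 0.1]
gripper_width: 11.2
finger_force: 68.7
[349.89429905 203.31725729] ((349.9678527832031, 203.22632751464843, 47.420999145507814, 51.334771728515626), (351.8578735351563, 210.135693359375, 13.732997131347656, 14.417512512207031))
[array([635.9, 125.2,  95. ]), array([641.2, 122.4,  95. ])] [array([636.5, 124.9,  93. ]), array([641.9, 122.1,  93. ])]
[623.709689   103.5552576  188.79183919]
[(array([636.8, 124.7,  91.8]), array([0.02, 0.02])), (array([641.7, 122.2,  93.7]), array([0.02, 0.02]))]
[(array([636.1, 125. ,  94.2]), array([0.02, 0.02])), (array([641.7, 122.2,  93.3]), array([0.03, 0.03]))]
```

```bash
python3 -m pendant '[[[0.3,0.28,0],[0,0,0],0],[[0.455,0.43,0],[0,0,0],0],[[0.455,0.43,-0.15],[0,0,0],0],[[0.455,0.43,-0.3],[0,0,0],0],[[0.455,0.43,-0.35],[0,0,0],0],[[0.455,0.43,-0.4],[0,0,0],0],[[0.455,0.43,-0.43],[0,0,0],0],[[0.455,0.43,-0.46],[0,0,0],0],[[0.455,0.43,-0.49],[0,0,0],0]]'
```

```text
t: 7.25
position: [641.3, 121.3, 167.4]
ee_rot: [0.0, 0.371, 0.929, 0.0]
force: [-1.0, 0.5, -0.3]
gripper_width: 11.2
finger_force: 68.7
```

```bash
python3 -m pendant '[[[0,0,-0.03],[0,0,0],0],[[0,0,-0.06],[0,0,0],0],[[0,0,-0.09],[0,0,0],0]]'; python3 -m pendant '[[[0,0,-0.03],[0,0,0],0],[[0,0,-0.06],[0,0,0],0]]'; python3 -m pendant '[[[0,0,-0.03],[0,0,0],0],[[0,0,-0.06],[0,0,0],0]]'
```

```text
t: 7.55
position: [641.2, 121.4, 163.6]
ee_rot: [0.0, 0.371, 0.929, 0.0]
force: [0.9, 0.4, -0.6]
gripper_width: 10.8
finger_force: 68.7
t: 7.75
position: [641.3, 121.4, 161.2]
ee_rot: [0.0, 0.371, 0.929, -0.0]
force: [0.4, 0.2, -0.8]
gripper_width: 11.3
finger_force: 68.7
t: 7.95
position: [641.2, 121.4, 158.8]
ee_rot: [-0.0, 0.371, 0.929, -0.0]
force: [0.2, 1.1, -0.4]
gripper_width: 10.9
finger_force: 68.7
```

The tip is about 10 mm below the cap's top with no force, so it is in the hole. Going on down.

```bash
python3 -m pendant '[[[0,0,-0.06],[0,0,0],0],[[0,0,-0.12],[0,0,0],0],[[0,0,-0.18],[0,0,0],0],[[0,0,-0.24],[0,0,0],0]]'; python3 -m pendant '[[[0,0,-0.08],[0,0,0],0],[[0,0,-0.16],[0,0,0],0],[[0,0,-0.24],[0,0,0],0],[[0,0,-0.32],[0,0,0],0]]'
```

```text
t: 8.35
position: [641.4, 121.3, 149.5]
ee_rot: [0.0, 0.371, 0.929, 0.0]
force: [0.3, 0.4, 0.9]
gripper_width: 11.2
finger_force: 68.8
t: 8.75
position: [641.3, 121.3, 136.2]
ee_rot: [0.0, 0.371, 0.929, 0.0]
force: [1.6, 0.2, 1.9]
gripper_width: 11.2
finger_force: 68.8
```

```bash
python3 -m pendant '[[[0,0,-0.08],[0,0,0],0],[[0,0,-0.16],[0,0,0],0],[[0,0,-0.24],[0,0,0],0],[[0,0,-0.32],[0,0,0],0],[[0,0,-0.4],[0,0,0],0],[[0,0,-0.48],[0,0,0],0]]'; python3 -m pendant '[[[0,0,-0.04],[0,0,0],0],[[0,0,-0.08],[0,0,0],0],[[0,0,-0.12],[0,0,0],0]]'
```

```text
t: 9.35
position: [641.2, 121.4, 117.0]
ee_rot: [-0.0, 0.371, 0.929, -0.0]
force: [1.5, -0.1, 1.4]
gripper_width: 11.0
finger_force: 68.8
t: 9.65
position: [641.3, 121.4, 112.5]
ee_rot: [0.0, 0.371, 0.929, 0.0]
force: [0.6, 0.6, 1.0]
gripper_width: 11.0
finger_force: 68.8
```

```bash
python3 -m pendant '[[[0,0,-0.02],[0,0,0],0],[[0,0,-0.04],[0,0,0],0]]'
```

```text
t: 9.85
position: [641.3, 121.4, 110.9]
ee_rot: [0.0, 0.371, 0.929, 0.0]
force: [1.2, -0.5, 1.0]
gripper_width: 11.1
finger_force: 68.8
```

```bash
for i in 1; do :; done; python3 -m pendant '[[[0,0,-0.025],[0,0,0],0],[[0,0,-0.05],[0,0,0],0]]' | grep -E 'pos|^force'; python3 -m pendant '[[[0,0,-0.02],[0,0,0],0]]'| grep -E 'pos|^force'; python3 -m pendant '[[[0,0,-0.02],[0,0,0],0]]'| grep -E 'pos|^force'
```

```text
position: [641.3, 121.4, 108.9]
force: [0.2, -0.5, 0.5]
position: [641.3, 121.4, 108.0]
force: [0.2, -0.4, 1.0]
position: [641.3, 121.4, 107.2]
force: [0.1, 0.0, 0.8]
```

```bash
python3 -m pendant '[[[0,0,-0.02],[0,0,0],0]]' | grep -E 'pos|^force'; python3 -m pendant '[[[0,0,-0.02],[0,0,0],0]]'| grep -E 'pos|^force'; python3 -m pendant '[[[0,0,-0.015],[0,0,0],0]]'| grep -E 'pos|^force'
```

```text
position: [641.3, 121.4, 106.5]
force: [-0.1, -0.2, 6.3]
position: [641.3, 121.4, 106.5]
force: [-1.4, -0.6, 6.4]
position: [641.3, 121.4, 106.5]
force: [-3.0, -0.8, 7.8]
```

```bash
python3 -m pendant '[[[0,0,0],[0,0,0],0],[[0,0,0],[0,0,0],0]]' | grep -E 'pos|^force'; python3 - <<'E'
from h import *
s=grab('scene');d=grab('side')
def c(f,u,v,w=44,h=50,k=9): return cv2.resize(f['color'][v-h//2:v+h//2,u-w//2:u+w//2],None,fx=k,fy=k,interpolation=cv2.INTER_CUBIC)
cv2.imwrite('pics/p.png',np.hstack([c(s,393,195),c(d,343,165)]))
E
```

```text
position: [641.3, 121.4, 106.5]
force: [-1.5, -0.9, 6.0]
```

View pics/p.png

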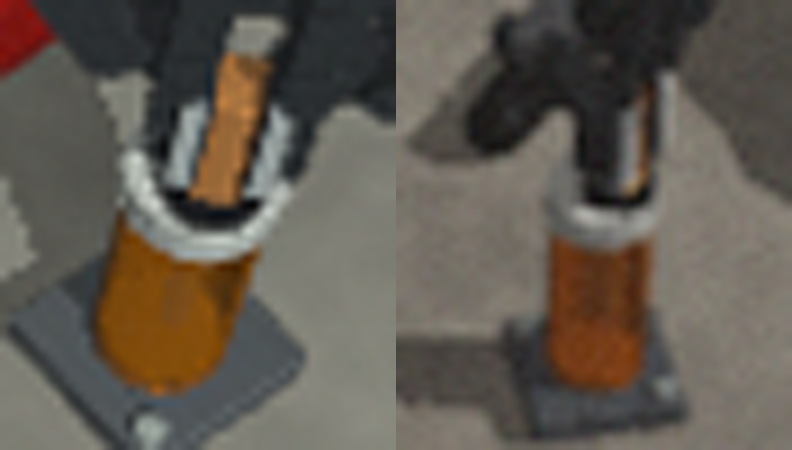

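The collar sits on the cap in both views: scene crop (215,205) and side crop (620,200). I'll press a little more, then open and rise.

```bash
python3 -m pendant '[[[0,0,-0.025],[0,0,0],0],[[0,0,-0.025],[0,0,0],0],[[0,0,-0.025],[0,0,0],0]]' | grep -E 'pos|^force'; python3 -m pendant '[[[0,0,-0.025],[0,0,0],0],[[0,0,-0.025],[0,0,0],0]]' | grep -E 'pos|^force'; python3 -m pendant '[[[0,0,0],[0,0,0],45],[[0,0,0],[0,0,0],45],[[0,0,0],[0,0,0],45],[[0,0,0],[0,0,0],45]]'
```

```text
position: [641.4, 121.4, 106.5]
force: [-4.3, -1.5, 9.7]
position: [641.4, 121.4, 106.4]
force: [-4.6, -1.9, 12.9]
t: 11.75
position: [640.9, 121.3, 102.2]
ee_rot: [-0.001, 0.371, 0.929, -0.0]
force: [-0.2, 0.2, -0.1]
gripper_width: 44.9
finger_force: 0.0
```

```bash
python3 -m pendant '[[[0,0,0.5],[0,0,0],45],[[0,0,1.2],[0,0,0],45],[[0,0,2.4],[0,0,0],45],[[0,0,3.2],[0,0,0],45],[[0,0,3.2],[0,0,0],45]]'
python3 - <<'E'
from h import *
s=grab('scene');d=grab('side');w=grab('wrist')
def wood(f,X,R=26):
    u,v=(proj(f,X,f is w)).astype(int); hsv=cv2.cvtColor(f['color'],cv2.COLOR_BGR2HSV)[v-R:v+R,u-R:u+R].astype(int)
    o=(hsv[...,0]<20)&(hsv[...,1]>100)&(hsv[...,2]>60); k=hsv[...,2]<50
    g=lambda m:(lambda y,x:(x.min()+u-R,x.max()+u-R,y.min()+v-R,y.max()+v-R,len(x),(x.mean()+u-R).round(1),(y.mean()+v-R).round(1)) if len(x) else None)(*np.nonzero(m))
    return (u,v),g(o),g(k)
for n,f in(('scene',s),('side',d),('wrist',w)):
    print(n,*wood(f,(641.3,122.3,128),40 if f is w else 16))
    for z in(95,99,141): print(z,proj(f,(641.3,122.3,z),f is w).round(1),end=' ')
    print(); cv2.imwrite(f'pics/z_{n}.png',f['color'])
E
```

```text
t: 12.25
position: [642.9, 121.6, 238.2]
ee_rot: [0.005, 0.371, 0.929, 0.003]
force: [-0.4, 0.1, 1.3]
gripper_width: 45.1
finger_force: 0.0
scene (np.int64(396), np.int64(181)) (np.int64(380), np.int64(400), np.int64(169), np.int64(196), 110, np.float64(395.1), np.float64(184.5)) (np.int64(389), np.int64(400), np.int64(185), np.int64(194), 41, np.float64(393.5), np.float64(190.8))
95 [393.8 189.3] 99 [394.1 188.4] 141 [397.2 177.6] 
side (np.int64(345), np.int64(152)) (np.int64(338), np.int64(349), np.int64(148), np.int64(167), 78, np.float64(345.5), np.float64(155.9)) (np.int64(329), np.int64(349), np.int64(137), np.int64(162), 153, np.float64(337.8), np.float64(148.0))
95 [345.4 160.3] 99 [345.4 159.3] 141 [346.  148.8] 
wrist (np.int64(319), np.int64(204)) (np.int64(304), np.int64(333), np.int64(164), np.int64(219), 566, np.float64(319.8), np.float64(196.9)) (np.int64(307), np.int64(332), np.int64(183), np.int64(205), 233, np.float64(319.3), np.float64(192.0))
95 [319.7 194.5] 99 [319.7 195.7] 141 [319.7 209.8]
```

Everything lies as predicted. To be sure the collar is seated flat, I'll press the handle's end gently with shut fingers.

```bash
python3 -m pendant '[[[0,0,0],[0,0,0],0],[[0,0,0],[0,0,0],0],[[0,0,-0.5],[0,0,0],0],[[0,0,-1],[0,0,0],0],[[0,0,-1.5],[0,0,0],0],[[0,0,-1.9],[0,0,0],0],[[0,0,-1.9],[0,0,0],0]]' 30; python3 -m pendant '[[[0,0,-0.05],[0,0,0],0],[[0,0,-0.1],[0,0,0],0]]'| grep -E 'pos|^force'; python3 -m pendant '[[[0,0,-0.03],[0,0,0],0],[[0,0,-0.06],[0,0,0],0]]'| grep -E 'pos|^force'
```

```text
t: 13.1
position: [639.7, 121.1, 150.8]
ee_rot: [-0.003, 0.371, 0.929, -0.002]
force: [0.2, 0.1, 0.6]
gripper_width: -0.0
finger_force: 0.0
position: [641.8, 121.5, 152.5]
force: [-0.3, -0.4, 0.7]
position: [641.6, 121.4, 149.6]
force: [-1.3, 0.1, 0.7]
```

```bash
P(){ grep -E 'pos|^force'; }; python3 -m pendant '[[[0,0,-0.03],[0,0,0],0],[[0,0,-0.06],[0,0,0],0]]'|P; python3 -m pendant '[[[0,0,-0.03],[0,0,0],0],[[0,0,-0.06],[0,0,0],0]]'|P; python3 -m pendant '[[[0,0,-0.02],[0,0,0],0]]'|P
```

```text
position: [641.3, 121.4, 146.4]
force: [-0.4, -1.0, -0.1]
position: [641.2, 121.4, 143.8]
force: [-0.3, -0.1, -1.2]
position: [641.2, 121.4, 142.9]
force: [-0.0, -0.4, -0.1]
```

```bash
P(){ grep -E 'pos|^force'; }; python3 -m pendant '[[[0,0,-0.02],[0,0,0],0]]'|P; python3 -m pendant '[[[0,0,-0.02],[0,0,0],0]]'|P; python3 -m pendant '[[[0,0,-0.02],[0,0,0],0]]'|P
```

```text
position: [641.2, 121.4, 142.1]
force: [0.8, 0.3, 0.7]
position: [641.2, 121.4, 141.4]
force: [1.3, -0.4, 1.1]
position: [641.3, 121.5, 141.1]
force: [-1.2, 0.5, 3.2]
```

```bash
P(){ grep -E 'pos|^force'; }; python3 -m pendant '[[[0,0,-0.03],[0,0,0],0],[[0,0,-0.03],[0,0,0],0]]'|P; python3 -m pendant '[[[0,0,1],[0,0,0],0],[[0,0,2],[0,0,0],0],[[0,0,3],[0,0,0],0],[[0,0,3],[0,0,0],0],[[0,0,3],[0,0,0],0],[[0,0,3],[0,0,0],0]]'|P
python3 -c "
from h import *
d=grab('side')
hsv=cv2.cvtColor(d['color'],cv2.COLOR_BGR2HSV)[140:165,330:362].astype(int)
y,x=np.nonzero((hsv[...,0]<20)&(hsv[...,1]>120)); print(x.min()+330,x.max()+330,y.min()+140,y.max()+140)
print(r.close_job())"
```

```text
position: [641.5, 121.5, 141.1]
force: [-1.1, 0.8, 7.2]
position: [641.0, 121.3, 257.8]
force: [-0.1, -0.6, -1.1]
343 348 148 161
the job is handed in; nothing more can be done
None
```

The dip rod is in the amber vial and released, with its collar seated on the cap. A light touch met the handle's end at 141 mm, which is its height when seated. The job is handed in, but no verdict came back.

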